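# Find the unlocked flap of the sample caddy and push it open

## Task

Three of the four identical blue flaps on the white sample caddy are locked from inside: with a fingertip, press the orange-ribbed right end of one flap after another, until you find the one that rocks. Push that flap round by its raised left edge until it stands fully open and leave it so, the other three shut; lift nothing, and leave everything that stands or lies around where it is.

Things in the scene. Friction and masses are not known exactly. Their poses are not given: they have to be found in the camera images.
- caddy: White sample caddy, 68 (x) x 326 (y) x 55 mm high, fixed. Origin: centre of underside, -x its front, +y its left. Four identical blue flaps in a row, flush in its top, each 56 (x) x 72 (y) x 5 mm on a pin along x through its middle. Pins at x = 0, y = +120, +40, -40, -120, z = 52 mm; 4 mm dividers midway between them, 55 mm high. 45 mm of depth below the pins.
- flap_1 (a joint): Angle of the leftmost flap: 0 shut, grows as the ribbed right end goes down into the box and the left end rises; it turns no other way. Stop at 1.45, nearly upright: fully open. A hidden block locks three flaps, other ones each time: pressed lightly they give 1 mm at most, under 0.1 rad. The free one turns against light friction (0.03 N m, 1.5 to 3 N at the ribs) and stays at any angle where it is left.
- flap_1_pad (a point): Middle of the orange ribs on the top face of the leftmost flap, 22 mm right (-y) of its pin: the place to press. Moves with the flap.
- flap_1_edge (a point): Middle of the left edge of the leftmost flap, at half its thickness, 36 mm left (+y) of its pin: the edge that rises. Moves with the flap. Once tipped, push its underside from the left towards the right (-y) to swing it up to the stop.
- flap_2 (a joint): Angle of the second from the left flap: 0 shut, grows as the ribbed right end goes down into the box and the left end rises; it turns no other way. Stop at 1.45, nearly upright: fully open. A hidden block locks three flaps, other ones each time: pressed lightly they give 1 mm at most, under 0.1 rad. The free one turns against light friction (0.03 N m, 1.5 to 3 N at the ribs) and stays at any angle where it is left.
- flap_2_pad (a point): Middle of the orange ribs on the top face of the second from the left flap, 22 mm right (-y) of its pin: the place to press. Moves with the flap.
- flap_2_edge (a point): Middle of the left edge of the second from the left flap, at half its thickness, 36 mm left (+y) of its pin: the edge that rises. Moves with the flap. Once tipped, push its underside from the left towards the right (-y) to swing it up to the stop.
- flap_3 (a joint): Angle of the third from the left flap: 0 shut, grows as the ribbed right end goes down into the box and the left end rises; it turns no other way. Stop at 1.45, nearly upright: fully open. A hidden block locks three flaps, other ones each time: pressed lightly they give 1 mm at most, under 0.1 rad. The free one turns against light friction (0.03 N m, 1.5 to 3 N at the ribs) and stays at any angle where it is left.
- flap_3_pad (a point): Middle of the orange ribs on the top face of the third from the left flap, 22 mm right (-y) of its pin: the place to press. Moves with the flap.
- flap_3_edge (a point): Middle of the left edge of the third from the left flap, at half its thickness, 36 mm left (+y) of its pin: the edge that rises. Moves with the flap. Once tipped, push its underside from the left towards the right (-y) to swing it up to the stop.
- flap_4 (a joint): Angle of the rightmost flap: 0 shut, grows as the ribbed right end goes down into the box and the left end rises; it turns no other way. Stop at 1.45, nearly upright: fully open. A hidden block locks three flaps, other ones each time: pressed lightly they give 1 mm at most, under 0.1 rad. The free one turns against light friction (0.03 N m, 1.5 to 3 N at the ribs) and stays at any angle where it is left.
- flap_4_pad (a point): Middle of the orange ribs on the top face of the rightmost flap, 22 mm right (-y) of its pin: the place to press. Moves with the flap.
- flap_4_edge (a point): Middle of the left edge of the rightmost flap, at half its thickness, 36 mm left (+y) of its pin: the edge that rises. Moves with the flap. Once tipped, push its underside from the left towards the right (-y) to swing it up to the stop.
- beaker: Small clear plastic beaker, 49 mm across, 60 mm high, standing just beyond the caddy's left end. Bystander, loose; origin at the centre of its underside. Leave it alone.
- vial_red: Amber glass vial with red cap, 28 mm across, 53 mm high, standing just beyond the caddy's right end. Bystander, loose; origin at the centre of its underside. Leave it alone.
- spanner: Small steel open-ended spanner, 118 mm long, 25 mm wide, 5 mm thick, lying in front of the caddy. Bystander, loose; origin at the centre of its underside. Leave it alone.
- tip_box: Blue pipette tip box with clear lid, 89 x 120 x 75 mm, on the right. Bystander, loose; origin at the centre of its underside. Leave it alone.
- wash_bottle: White squeeze bottle with red bent jet, 68 mm across, 190 mm high, on the right further back. Bystander, loose; origin at the centre of its underside. Leave it alone.
- tape: Roll of tan tape lying flat, 96 mm across, 25 mm high, on the left. Bystander, loose; origin at the centre of its underside. Leave it alone.
- amber_bottle: Amber dropping bottle with white cap, 44 mm across, 88 mm high, on the left. Bystander, loose; origin at the centre of its underside. Leave it alone.

How it is judged:
On the way, in this order (a step that is already met when the one before it is completed fails the run):
1. the free flap rocks when pressed (value of joint any of flap_1, flap_2, flap_3, flap_4 above 0.2 rad), for 0.05 s.
2. it is pushed fully open (((value of joint flap_1 between 1.2 and 1.6 rad and value of joint each of flap_2, flap_3, flap_4 below 0.12 rad) or (value of joint flap_2 between 1.2 and 1.6 rad and value of joint each of flap_1, flap_3, flap_4 below 0.12 rad) or (value of joint flap_3 between 1.2 and 1.6 rad and value of joint each of flap_1, flap_2, flap_4 below 0.12 rad) or (value of joint flap_4 between 1.2 and 1.6 rad and value of joint each of flap_1, flap_2, flap_3 below 0.12 rad))), for 0.2 s.
At the end, for the whole second after the job is handed in: One flap stands open (more than 1.2 rad, stop at 1.45) and at rest, the other three lie shut (under 0.12 rad), and every bystander is within 15 mm of where it stood (((value of joint flap_1 between 1.2 and 1.6 rad and value of joint each of flap_2, flap_3, flap_4 below 0.12 rad) or (value of joint flap_2 between 1.2 and 1.6 rad and value of joint each of flap_1, flap_3, flap_4 below 0.12 rad) or (value of joint flap_3 between 1.2 and 1.6 rad and value of joint each of flap_1, flap_2, flap_4 below 0.12 rad) or (value of joint flap_4 between 1.2 and 1.6 rad and value of joint each of flap_1, flap_2, flap_3 below 0.12 rad)) and velocity of joint flap_1 between -0.05 and 0.05 rad/s and velocity of joint flap_2 between -0.05 and 0.05 rad/s and velocity of joint flap_3 between -0.05 and 0.05 rad/s and velocity of joint flap_4 between -0.05 and 0.05 rad/s and distance of each of beaker, vial_red, spanner, tip_box, wash_bottle, tape, amber_bottle from where it was at the start of the episode below 0.015 m); the robot touches nothing.
It fails at once if a bystander is lifted, tipped or shifted by more than 15 mm (distance of any of beaker, vial_red, spanner, tip_box, wash_bottle, tape, amber_bottle from where it was at the start of the episode above 0.015 m or angle between any of beaker, vial_red, spanner, tip_box, wash_bottle, tape, amber_bottle's own z axis and vertical above 0.35 rad or height (world z) of any of beaker, vial_red, spanner, tip_box, wash_bottle, tape, amber_bottle above 0.01 m).
It also fails if it takes over 48 s, if anything falls off the work surface, if the arm or the gripper's body presses on something with over 40 N, if the wrist force passes 120 N, or if a joint passes its speed limit or range.

## Robot

A 7-joint arm with a two-finger parallel gripper is mounted at the origin on a cart in front of the work surface, level with it; the furniture and walls round the work are solid. World frame = base frame: x ahead of the robot, y to its left, z up, the work surface at z = 0. Lengths are in m, angles in rad, forces in N, time in s.
With the tool pointing down it reaches from about 0.425 to 0.95 m from the base axis. Payload 4.7 kg.
Tool frame: the origin (TCP) lies at the very end of the fingers, on their centre line; the grasp point (between the pads) lies 19 mm behind it (env.hold_point_z is the distance from the TCP to the grasp point, in m); z points along the fingers, y is the line along which they close (so a half turn about z gives the same grasp; the last joint's range is limited). The gripper opens to 85 mm and grips with 20 to 120 N. Pads are 22 mm wide; open, the fingers measure 114 mm over their backs; the gripper's body (76 mm by 85 mm) begins 54 mm behind the grasp point. The pads swing forward as they close: fully open they stand 13 mm farther back than shut.
Start: joints at [-1.271, 0.469, -0.049, 1.532, 0.024, 1.141, -0.082], TCP at [0.218, 0.639, 0.231] pointing down, gripper open.
Joint ranges: [-2.59, 2.59], [-0.33, 1.99], [-1.39, 1.29], [0.1, 2.45], [-1.04, 4.18], [0.21, 1.99], [-2.66, 2.66]. Speed limits (rad/s): [2.57, 2.57, 3.14, 3.14, 3.14, 3.14, 3.14].

## Interface

Orientations are given as a rotation vector (axis times angle).
In Python, from cell import env gives the robot as it stands.
- The arm moves only by the shell command python3 -m handwheel 'ROWS' [OPENING] [FORCE]. ROWS is JSON, a list that holds one entry, the list of rows, each a list of 4 numbers: the shift along the tool's x, y, z in m, then the turn about the tool's z in rad. In form: [[[dx, dy, dz, spin], ...]]. A call has 1 to 20 rows; each row shifts and turns the commanded pose from where the row before left it, along the tool's axes as they then stand; what a row does not reach is not made up. A row lasts 1/10 s, in which the tool goes at most 50 mm and 8.59 degrees, less where a joint would pass 70% of its speed; a pose out of reach is approached as far as the arm can. A call is refused whole if a number of a shift passes 0.05 or a number of a turn 0.15, either way. A call with a gripper value outside its range is refused whole. OPENING is the closure, from -1 (fully open) to 1 (shut), so that 0 is half open, set as the call begins (- or left out, the last holds). The fingers move at their own pace and stop on an object; FORCE is the grip in N (left out, the last holds). Time passes only in rows, so rows that do not move let the fingers close. It gives the time, the measured TCP pose, the force, the opening and the grip force at its end, in the units of the state.
- env.get_state(): the state, without advancing time (a new reading comes with each control period).
- env.grab_frame(name): name is "scene" or "side" or "wrist"; returns a dict with "frame" (400x640x3 uint8, red, green, blue), "intrinsics" (3x3 intrinsics, pixels), "position" and "attitude" of the camera in the world; the wrist camera has in their place "hand_eye" (4x4, takes a point from camera to tool coordinates, whose origin is the TCP and whose axes are the flange's). Camera axes: x right, y down, z forward; pixel columns grow to the right and rows downward; lengths in m; the calibration is good to about 2 mm. The wrist camera is an equidistant fisheye: a pixel r from the principal point sees the ray r / f radians off the axis. A picture is of the moment at which its call begins: read the wrist's pose just before it. There is no depth.
- env.job_done(): hands the job in; it is judged then, once.
The state is a dict: "time": time; "joint_pos": joint angles; "joint_velocities": joint speeds; "joint_efforts": joint torques, N m; "eef_pos": TCP position; "ee_rot": TCP orientation; "force": force on the tool from outside, world axes, zero at the start; "moment": the same for the moment, N m; "gripper_width": finger opening in m; "grasp_force": force on a finger pad.
Only numpy, scipy, OpenCV 4.12 (cv2) and the standard library are available. Lean on these libraries where they do the work, as an engineer would, in place of code of your own. Each camera call takes 0.05 s, during which the arm holds its last target. There are 200 camera calls.

## Working session

There is one attempt and no reset: what is moved stays moved. The work goes in short steps, Python scripts to look and compute and a shell command to move; the robot and the scene stay as the last step left them, time stands still between calls to the robot, and variables do not carry over. Pictures are saved under pics/ and viewed, at most 10 in all, crops included, and the job is handed in when it is done.

```bash
mkdir -p pics; ls
python3 - <<'E'
from cell import env
import cv2,numpy as np
s=env.get_state();print({k:np.round(v,3) for k,v in s.items()})
for n in("scene","side"):
    f=env.grab_frame(n);cv2.imwrite(f"pics/{n}.png",f["frame"][...,::-1]);print(n,f["intrinsics"],f["position"],f["attitude"])
    np.savez(n,**f)
f=env.grab_frame("wrist");print(f["hand_eye"],f["intrinsics"])
E
```

```text
pics
{'time': np.float64(0.0), 'joint_pos': array([-1.271,  0.469, -0.049,  1.534,  0.024,  1.141, -0.082]), 'joint_velocities': array([ 0.002,  0.003, -0.001, -0.   ,  0.   , -0.001, -0.   ]), 'joint_efforts': array([-0.0000e+00, -5.1031e+01, -4.6000e-02, -2.3772e+01,  1.1000e-02,
        8.0000e-03,  0.0000e+00]), 'eef_pos': array([0.218, 0.638, 0.23 ]), 'ee_rot': array([-5.140e-01, -3.099e+00,  3.000e-03]), 'force': array([ 0.103, -0.206,  0.054]), 'moment': array([-0.085, -0.008, -0.001]), 'grasp_force': np.float64(0.0), 'gripper_width': np.float64(0.085)}
scene [[512.64705715   0.         328.21931135]
 [  0.         512.64705715 197.76137941]
 [  0.           0.           1.        ]] [-0.8500923   0.94642089  1.64722012] [-1.20719505  2.29667912 -0.98026424]
side [[385.56587934   0.         316.88039269]
 [  0.         385.56587934 196.15099451]
 [  0.           0.           1.        ]] [0.08798653 1.35466662 0.67641785] [-0.37904888  2.47708197 -1.63013892]
[[ 1.32497590e-03 -9.62531096e-01 -2.71168090e-01  6.80224836e-02]
 [ 9.99999117e-01  1.24876119e-03  4.53605211e-04  1.01910443e-03]
 [-9.79849345e-05 -2.71168452e-01  9.62531901e-01 -1.43346901e-01]
 [ 0.00000000e+00  0.00000000e+00  0.00000000e+00  1.00000000e+00]] [[309.70691629   0.         318.61392886]
 [  0.         309.70691629 199.34435929]
 [  0.           0.           1.        ]]
```

View pics/scene.png

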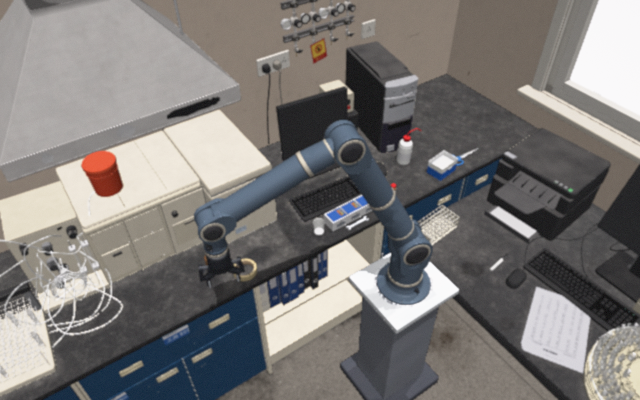

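View pics/side.png

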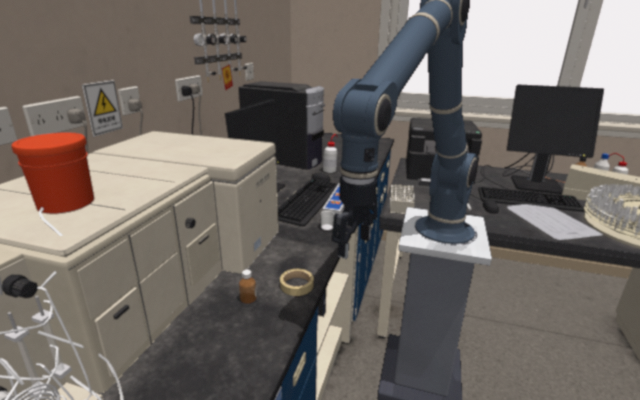

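The scene view shows the caddy around (350,212), with its left end near (329,220), the beaker at (318,226), the tape at (246,268) and the arm hiding the caddy's right end. The side view shows the caddy at (334,207), mostly hidden by the hand.

```bash
cat > h.py <<'E'
import numpy as np,cv2
from scipy.spatial.transform import Rotation as R
def ray(n,u,v,z):
    f=np.load(n+".npz");K=f["intrinsics"];A=f["attitude"]
    M=R.from_rotvec(A).as_matrix() if A.shape==(3,) else A
    d=M@np.linalg.inv(K)@[u,v,1];p=f["position"];return p+d*(z-p[2])/d[2]
def wr(f,p,rv,pts,z):   # wrist pixels -> world at height z
    K=f["intrinsics"];H=f["hand_eye"];T=R.from_rotvec(rv).as_matrix();out=[]
    for u,v in pts:
        a=np.array([u-K[0,2],v-K[1,2]]);r=np.hypot(*a)+1e-9;t=r/K[0,0]
        d=np.r_[a/r*np.sin(t),np.cos(t)];d=T@H[:3,:3]@d;c=p+T@H[:3,3]
        out.append(c+d*(z-c[2])/d[2])
    return np.array(out)
def wproj(f,p,rv,X):
    K=f["intrinsics"];H=f["hand_eye"];T=R.from_rotvec(rv).as_matrix()
    c=H[:3,:3].T@(T.T@(np.asarray(X)-p)-H[:3,3]);t=np.arctan2(np.hypot(c[0],c[1]),c[2]);n=np.hypot(c[0],c[1])
    return K[:2,2]+K[0,0]*t*c[:2]/n
E
python3 - <<'E'
from h import *
for n,u,v,z in [("scene",329,219,.055),("scene",366,203,.055),("scene",318,234,0),("scene",246,268,.02),("scene",393,188,.05),("side",327,228,0),("side",297,282,.02),("scene",440,168,.04)]:print(n,u,v,ray(n,u,v,z).round(3))
print(R.from_rotvec([-.514,-3.099,.003]).as_matrix().round(2))
f=cv2.imread("pics/scene.png")[160:250,280:420];cv2.imwrite("pics/c.png",cv2.resize(f,None,fx=5,fy=5,interpolation=2))
E
```

```text
scene 329 219 [0.409 0.077 0.055]
scene 366 203 [ 0.397 -0.115  0.055]
scene 318 234 [0.406 0.137 0.   ]
scene 246 268 [0.402 0.487 0.02 ]
scene 393 188 [ 0.409 -0.28   0.05 ]
side 327 228 [0.414 0.13  0.   ]
side 297 282 [0.398 0.504 0.02 ]
scene 440 168 [ 0.398 -0.566  0.04 ]
[[-0.95  0.32 -0.  ]
 [ 0.32  0.95 -0.  ]
 [-0.   -0.   -1.  ]]
```

View pics/c.png

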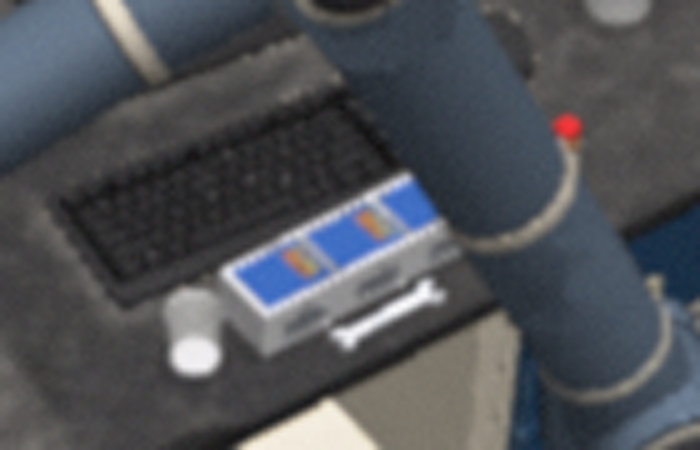

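The crop shows the caddy top from about (222,268) at its back-left to (440,225) where the arm cuts it off. The spanner lies in front at (390,315) and the beaker is at (193,330). I'll move above it with the fingers shut and tool x turned to +y.

```bash
cat >> h.py <<'E'
def rows(p,phi,way,dphi,n):   # tool-down rows: way list of (x,y), n rows each leg, spin dphi total
    N=sum(n);k=0;q=np.array(p,float)
    for w,m in zip(way,n):
        st=(np.array(w)-q)/m
        for _ in range(m):
            c,s=np.cos(phi),np.sin(phi);print("[%.3f,%.3f,0,%.3f]"%(st@[c,s],st@[s,-c],dphi/N),end=",");phi-=dphi/N
        q=np.array(w,float)
    print(phi)
E
python3 - <<'E'
from h import *
T=R.from_rotvec([-.514,-3.099,.003]).as_matrix();phi=np.arctan2(T[1,0],T[0,0]);print(phi)
rows((.218,.638),phi,[(.40,.42),(.45,-.03)],phi-np.pi/2,[7,11])
for u,v in [(222,268),(265,325),(430,175)]:print(ray("scene",280+u/5,160+v/5,.055).round(3))
E
```

```text
2.812865380734798
[-0.035,-0.021,0,0.069],[-0.036,-0.019,0,0.069],[-0.037,-0.016,0,0.069],[-0.038,-0.014,0,0.069],[-0.039,-0.011,0,0.069],[-0.040,-0.008,0,0.069],[-0.040,-0.005,0,0.069],[-0.033,-0.025,0,0.069],[-0.034,-0.023,0,0.069],[-0.036,-0.020,0,0.069],[-0.037,-0.018,0,0.069],[-0.038,-0.015,0,0.069],[-0.039,-0.012,0,0.069],[-0.040,-0.010,0,0.069],[-0.041,-0.007,0,0.069],[-0.041,-0.004,0,0.069],[-0.041,-0.001,0,0.069],[-0.041,0.002,0,0.069],1.5707963267948966
[0.448 0.075 0.055]
[0.371 0.083 0.055]
[ 0.438 -0.146  0.055]
```

```bash
python3 -m handwheel '[[[-0.035,-0.021,0,0.069],[-0.036,-0.019,0,0.069],[-0.037,-0.016,0,0.069],[-0.038,-0.014,0,0.069],[-0.039,-0.011,0,0.069],[-0.040,-0.008,0,0.069],[-0.040,-0.005,0,0.069],[-0.033,-0.025,0,0.069],[-0.034,-0.023,0,0.069],[-0.036,-0.020,0,0.069],[-0.037,-0.018,0,0.069],[-0.038,-0.015,0,0.069],[-0.039,-0.012,0,0.069],[-0.040,-0.010,0,0.069],[-0.041,-0.007,0,0.069],[-0.041,-0.004,0,0.069],[-0.041,-0.001,0,0.069],[-0.041,0.002,0,0.069],[0,0,0,0]]]' 1 20
cat > look.py <<'E'
import sys
from cell import env
from h import *
s=env.get_state();f=env.grab_frame("wrist");np.savez(sys.argv[1],p=s["eef_pos"],rv=s["ee_rot"],**f)
cv2.imwrite(f"pics/{sys.argv[1]}.png",f["frame"][...,::-1]);print(s["time"],s["eef_pos"],s["force"],R.from_rotvec(s["ee_rot"]).as_matrix()[:,0].round(3))
E
python3 look.py w1
```

```text
time: 2.05
eef_pos: [0.4484, -0.0348, 0.2316]
ee_rot: [2.232, 2.208, -0.001]
force: [0.1, 0.2, 0.1]
gripper_width: -0.0002
grasp_force: 0.0
2.05 [ 0.44838521 -0.03484068  0.23158006] [0.06686037 0.19525267 0.14683044] [ 0.011  1.    -0.002]
```

View pics/w1.png

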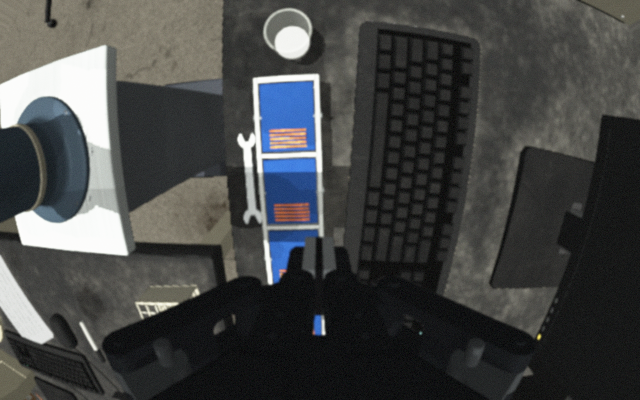

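The caddy's left corners are at (253,78) and (319,74), with the ribs at (288,138) and (292,212). The first divider runs at row 156 and the second at row 228. The spanner is to the left at (250,180).

Run:
```python
from h import *
f=np.load("w1.npz")
print(wr(f,f["p"],f["rv"],[(253,78),(319,74),(288,138),(292,212),(256,157),(322,154),(262,229),(325,226)],.055).round(4))
```

```text
[[ 0.3833  0.0745  0.055 ]
 [ 0.4511  0.0762  0.055 ]
 [ 0.4185  0.0104  0.055 ]
 [ 0.4204 -0.0698  0.055 ]
 [ 0.384  -0.0087  0.055 ]
 [ 0.4534 -0.0069  0.055 ]
 [ 0.3858 -0.0896  0.055 ]
 [ 0.4562 -0.0863  0.055 ]]
```

```bash
python3 -m handwheel '[[[-0.018,-0.012,0.04,0],[-0.017,-0.012,0.04,0],[0,0,0.04,0],[0,0,0.04,0],[0,0,0.01,0],[0,0,0,0]]]'; python3 -m handwheel '[[[0,0,0.002,0],[0,0,0.002,0],[0,0,0,0]]]'
```

```text
time: 2.7
eef_pos: [0.4236, -0.0633, 0.0603]
ee_rot: [-2.218, -2.221, 0.004]
force: [-0.3, -0.0, 0.7]
gripper_width: -0.0001
grasp_force: 0.0
time: 3.0
eef_pos: [0.4254, -0.0639, 0.0584]
ee_rot: [2.22, 2.221, 0.004]
force: [0.1, -0.1, -0.1]
gripper_width: -0.0002
grasp_force: 0.0
```

```bash
python3 -m handwheel '[[[-0.006,0,0.002,0],[0,0,0.002,0],[0,0,0.002,0],[0,0,0,0]]]'; python3 -m handwheel '[[[0,0,0.002,0],[0,0,0.001,0],[0,0,0,0]]]'
```

```text
time: 3.4
eef_pos: [0.4253, -0.0711, 0.0541]
ee_rot: [-2.223, -2.219, -0.004]
force: [-8.6, -0.6, 37.6]
gripper_width: 0.0
grasp_force: 18.9
time: 3.7
eef_pos: [0.4254, -0.0711, 0.0538]
ee_rot: [-2.222, -2.217, -0.007]
force: [-18.5, 1.1, 75.6]
gripper_width: 0.0002
grasp_force: 38.1
```

Flap 2 is locked. On to flap 3, more gently.

```bash
python3 -m handwheel '[[[0,0,-0.012,0],[-0.027,0,0,0],[-0.027,0,0,0],[-0.026,0.001,0,0],[0,0,0,0],[0,0,0,0]]]'
```

```text
time: 4.3
eef_pos: [0.4252, -0.1505, 0.0602]
ee_rot: [-2.223, -2.219, -0.0]
force: [0.9, 0.7, 0.2]
gripper_width: 0.0002
grasp_force: 0.0
```

```bash
python3 -m handwheel '[[[0,0,0.002,0],[0,0,0.002,0],[0,0,0.002,0],[0,0,0.001,0],[0,0,0,0]]]'
```

```text
time: 4.8
eef_pos: [0.4255, -0.1497, 0.0531]
ee_rot: [-2.22, -2.222, 0.0]
force: [-0.1, -0.2, -0.2]
gripper_width: 0.0002
grasp_force: 0.0
```

```bash
python3 -m handwheel '[[[0,0,0.001,0],[0,0,0.001,0],[0,0,0,0]]]'
```

```text
time: 5.1
eef_pos: [0.4255, -0.1501, 0.0512]
ee_rot: [-2.221, -2.221, -0.0]
force: [1.1, 0.0, 0.9]
gripper_width: 0.0002
grasp_force: 0.3
```

```bash
python3 -m handwheel '[[[0,0,0.002,0],[0,0,0.002,0],[0,0,0,0]]]'
```

```text
time: 5.4
eef_pos: [0.4256, -0.1503, 0.0471]
ee_rot: [2.221, 2.221, -0.0]
force: [0.7, 0.1, 0.9]
gripper_width: 0.0002
grasp_force: 0.1
```

Flap 3 rocks. Press a bit deeper, then lift up and look.

```bash
python3 -m handwheel '[[[0,0,0.003,0],[0,0,0.003,0],[0,0,0.002,0],[0,0,0,0],[0,0,-0.03,0],[0,0,-0.04,0],[0.04,0,-0.01,0],[0.045,0,0,0],[0,0,0,0]]]'; python3 look.py w2
```

```text
time: 6.3
eef_pos: [0.4253, -0.0594, 0.1192]
ee_rot: [-2.209, -2.231, -0.003]
force: [0.7, 0.5, 0.2]
gripper_width: -0.0001
grasp_force: 0.0
6.3 [ 0.42530018 -0.05944018  0.11923194] [0.71982414 0.46008693 0.24766723] [-0.01   1.     0.003]
```

View pics/w2.png

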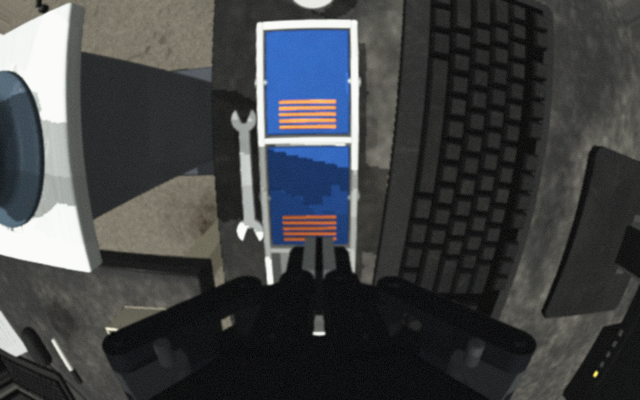

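Flaps 1 and 2 are shut and flap 3 is hidden behind the fingers. I'll lower just above flap 2 and sweep to -y.

```bash
python3 -m handwheel '[[[0,0,0.03,0],[0,0,0.025,0],[0,0,0,0],[0,0,0,0]]]'; python3 -m handwheel '[[[-0.005,0,0,0],[-0.005,0,0,0],[-0.005,0,0,0],[-0.005,0,0,0],[-0.005,0,0,0],[0,0,0,0]]]'
```

```text
time: 6.75
eef_pos: [0.4251, -0.0663, 0.0642]
ee_rot: [-2.223, -2.219, 0.002]
force: [-0.4, 0.3, 0.4]
gripper_width: -0.0
grasp_force: 0.0
time: 7.35
eef_pos: [0.4256, -0.091, 0.0644]
ee_rot: [2.223, 2.22, 0.0]
force: [0.2, -0.2, -0.8]
gripper_width: -0.0
grasp_force: 0.0
```

```bash
python3 -m handwheel '[[[-0.005,0,0,0],[-0.005,0,0,0],[-0.004,0,0,0],[-0.003,0,0,0],[0,0,0,0]]]'
```

```text
time: 7.85
eef_pos: [0.4254, -0.1079, 0.0643]
ee_rot: [2.222, 2.22, -0.0]
force: [-0.4, -1.0, 0.0]
gripper_width: -0.0001
grasp_force: 0.0
```

```bash
python3 -m handwheel '[[[-0.002,0,0,0],[-0.002,0,0,0],[-0.001,0,0,0],[0,0,0,0]]]'
```

```text
time: 8.25
eef_pos: [0.4254, -0.1104, 0.0642]
ee_rot: [-2.218, -2.221, -0.002]
force: [-0.0, 5.5, 2.3]
gripper_width: -0.0001
grasp_force: 3.0
```

```bash
python3 -m handwheel '[[[-0.001,0,0,0],[-0.001,0,0,0],[0,0,0,0]]]'
```

```text
time: 8.55
eef_pos: [0.4254, -0.1106, 0.0642]
ee_rot: [-2.215, -2.221, -0.004]
force: [-0.1, 11.0, 3.8]
gripper_width: 0.0002
grasp_force: 5.4
```

Force is rising with no further travel, so the flap is at its stop. Back off, rise and look.

```bash
python3 -m handwheel '[[[0.015,0,0,0],[0.03,0,0,0],[0.03,0,-0.03,0],[0.02,0,-0.05,0],[0.04,0,-0.05,0],[0.04,0,-0.02,0],[0.04,0,0,0],[0,0,0,0],[0,0,0,0]]]'; python3 look.py w3
python3 - <<'E'
from cell import env
import cv2
a=env.grab_frame("scene")["frame"][150:250,270:430,::-1]
cv2.imwrite("pics/s3.png",cv2.resize(a,None,fx=5,fy=5,interpolation=2))
E
```

```text
time: 9.45
eef_pos: [0.4252, 0.0909, 0.1996]
ee_rot: [2.219, 2.224, -0.001]
force: [-0.3, -0.8, 0.6]
gripper_width: -0.0001
grasp_force: 0.0
9.45 [0.4252148  0.09089168 0.19955915] [-0.29295284 -0.75545038  0.64949949] [-0.002  1.    -0.001]
```

View pics/w3.png

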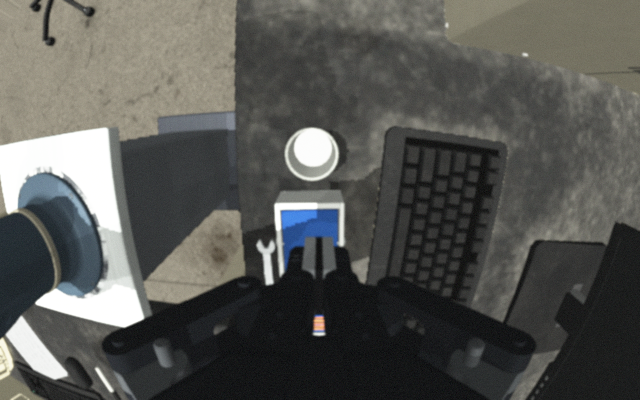

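View pics/s3.png

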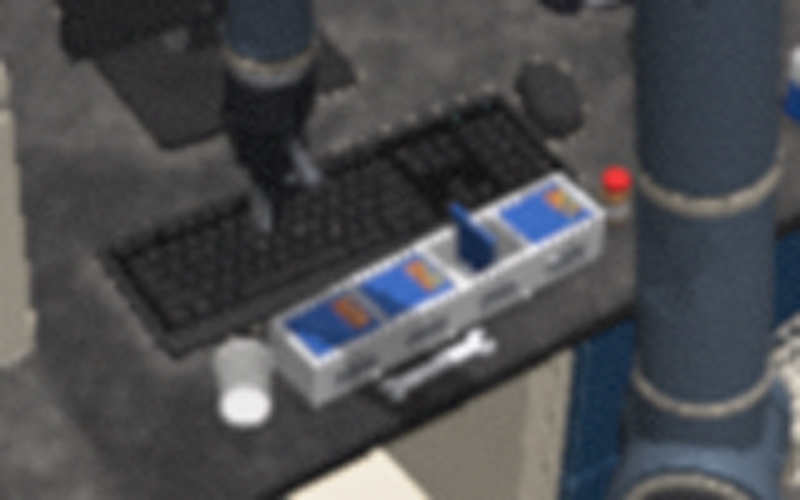

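The scene crop shows flap 3 standing upright at (472,240), the other three flat, and the beaker, spanner and vial in place. The wrist view shows the beaker untouched at (312,153).

```bash
python3 -c "
from cell import env
print(env.job_done())"
```

```text
the job is handed in; nothing more can be done
None
```

Flap 3 (third from the left) was the free one: I pushed it up to its stop and left it fully open. The other three looked shut, and the beaker, spanner and vial looked undisturbed in the last pictures. I handed the job in at about 9.5 s; no verdict was returned.

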